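# Sweep the blower cover's louvres shut

### The job

The round blower cover on the table has an arc of eight louvre slats standing open: run the fingertips lightly round the arc in one unbroken sweep, over each slat from its hinge towards its free edge, so that they fold down one after another from the first to the last and all eight end up lying flat. Stay close to the face until the last slat is down. Grasp and lift nothing, do not press hard or shove the cover out of its place, do not touch the bearing that lies on its hub, and leave the parts around it alone.

Things in the scene. Friction and masses are not known exactly. Their poses are not given: they have to be found in the camera images.
- cover: Round cast aluminium blower cover lying face up, loose on the table, about 2.5 kg: a disc 250 mm across, 20 mm thick, with four small screw ears (10 mm high, reaching 139 mm from the centre) and a raised flat hub (100 mm across, 4 mm high). Origin: centre of the underside, z up. Angles below are about its z axis, counterclockwise seen from above, from its +x axis.
- hub (a point): Centre of the hub's top, 24 mm above the table; axes as the cover's. Round it, centred 85 mm out, sit eight radial hinged steel slats: slat 1 hinges at -96 degrees, each next one 24 degrees further. Each is 34 mm long radially, 25 mm wide, 3 mm thick; shut, its upper face is 23 mm above the table. The ring from 113 to 264 degrees is plain flat face, 20 mm above the table.
- slat_1_edge (a point): Middle of the free edge of slat 1, the first to be folded (25 mm from its hinge line, which lies 21.6 mm above the table). Every slat's free edge is on the counterclockwise side of its hinge, so the sweep runs counterclockwise: a fingertip passing within about 5 mm above the shut height folds a slat down and it stays there (hinge friction 0.015 N m); clockwise it jams.
- slat_8_edge (a point): Middle of the free edge of slat 8, the last one (its hinge line at +72 degrees).
- bearing: Loose ball bearing, 40 mm across and 11 mm high, lying flat on the cover's hub within about 12 mm of its centre (on top of the hub, 24 mm above the table). Origin: centre of its underside. It must not be touched.
- oil_cap: Loose black oil filler cap, 34 mm across, 18 mm high, standing on the table behind the cover; a bystander. Origin: centre of its underside. Farther right, near x = 0.74 m, y = 0, a spray can 213 mm tall is fixed.
- spark_plug: Loose spark plug, 66 mm long, 18 mm thick, lying on the table to the right of the cover; a bystander. Origin: centre of its underside.
- intake_boot: Loose black rubber intake boot on a metal flange, 54 x 68 mm, 57 mm high, standing on the table to the right of the cover; a bystander. Origin: centre of its underside. Behind it, from about x = 0.55 m and y = -0.02 m away to the right and back, stands a tall yellow crate with an engine on top: bring the hand to the cover from the robot's side, not across the crate's corner.
- slat_1 (a joint): Hinge of slat 1 of the cover: 0 rad = shut, lying flat; about 0.7 to 1.1 at the start = free edge standing up; stop at 1.2.
- slat_2 (a joint): Hinge of slat 2 of the cover: 0 rad = shut, lying flat; about 0.7 to 1.1 at the start = free edge standing up; stop at 1.2.
- slat_3 (a joint): Hinge of slat 3 of the cover: 0 rad = shut, lying flat; about 0.7 to 1.1 at the start = free edge standing up; stop at 1.2.
- slat_4 (a joint): Hinge of slat 4 of the cover: 0 rad = shut, lying flat; about 0.7 to 1.1 at the start = free edge standing up; stop at 1.2.
- slat_5 (a joint): Hinge of slat 5 of the cover: 0 rad = shut, lying flat; about 0.7 to 1.1 at the start = free edge standing up; stop at 1.2.
- slat_6 (a joint): Hinge of slat 6 of the cover: 0 rad = shut, lying flat; about 0.7 to 1.1 at the start = free edge standing up; stop at 1.2.
- slat_7 (a joint): Hinge of slat 7 of the cover: 0 rad = shut, lying flat; about 0.7 to 1.1 at the start = free edge standing up; stop at 1.2.
- slat_8 (a joint): Hinge of slat 8 of the cover: 0 rad = shut, lying flat; about 0.7 to 1.1 at the start = free edge standing up; stop at 1.2.

How it is judged:
On the way, in this order (a step that is already met when the one before it is completed fails the run):
1. the first slat is shut while the fourth and the last still stand open (value of joint slat_1 below 0.25 rad and value of joint each of slat_4, slat_8 above 0.4 rad), for 0.05 s.
2. the sweep has shut the fourth slat, the last still open (value of joint slat_4 below 0.25 rad and value of joint slat_8 above 0.4 rad), for 0.05 s.
3. the sweep has shut the last slat (value of joint slat_8 below 0.25 rad), for 0.05 s.
At the end, for the whole second after the job is handed in: All eight slats lie flat (each within 0.25 rad of shut), the cover lies flat and at rest within 30 mm of where it was, and the bearing is still on the hub (value of joint each of slat_1, slat_2, slat_3, slat_4, slat_5, slat_6, slat_7, slat_8 below 0.25 rad and distance of each of cover, bearing from where it was at the start of the episode below 0.03 m and angle between cover's own z axis and vertical below 0.05 rad and linear speed of cover below 0.01 m/s); the robot touches nothing.
It fails at once if the hand leaves the face in mid-sweep (more than 120 mm from tool point to cover underside while the first slat is shut and the last still open) (value of joint slat_1 below 0.25 rad and value of joint slat_8 above 0.4 rad and z of the grasp point in the frame of cover above 0.12 m).
It fails at once if the cover is pressed hard (over 40 N) (contact force between the fingers and cover above 40 N).
It fails at once if the cover is shoved away, lifted or tipped (distance of cover from where it was at the start of the episode above 0.03 m or height (world z) of cover above 0.01 m or angle between cover's own z axis and vertical above 0.1 rad).
It fails at once if the bearing on the hub is touched or displaced (contact force between any of the arm, the fingers and bearing above 0.3 N or distance of bearing from where it was at the start of the episode above 0.03 m).
It fails at once if a part around the cover is moved (distance of any of oil_cap, spark_plug, intake_boot from where it was at the start of the episode above 0.015 m).
It also fails if it takes over 54 s, if anything falls off the work surface, if the arm or the gripper's body presses on something with over 40 N, if the wrist force passes 120 N, or if a joint passes its speed limit or range.

### The arm

A 7-joint arm with a two-finger parallel gripper is mounted at the origin on a cart in front of the work surface, level with it; the furniture and walls round the work are solid. World frame = base frame: x ahead of the robot, y to its left, z up, the work surface at z = 0. Lengths are in m, angles in rad, forces in N, time in s.
With the tool pointing down it reaches from about 0.4 to 0.875 m from the base axis. Payload 19.3 kg.
Tool frame: the origin (TCP) lies between the finger pads, 19 mm behind the fingertips; this is the grasp point; z points along the fingers, y is the line along which they close (so a half turn about z gives the same grasp; the last joint's range is limited). The gripper opens to 85 mm and grips with 20 to 120 N. Pads are 22 mm wide; open, the fingers measure 114 mm over their backs; the gripper's body (76 mm by 85 mm) begins 54 mm behind the grasp point. The pads swing forward as they close: fully open they stand 13 mm farther back than shut.
Start: joints at [1.211, 0.521, -0.036, 1.599, 0.021, 1.021, -0.113], TCP at [0.179, -0.599, 0.25] pointing down, gripper open.
Joint ranges: [-2.91, 2.91], [-0.3, 2.13], [-1.5, 1.42], [0.17, 2.43], [-1.26, 4.41], [0.16, 1.93], [-2.52, 2.52]. Speed limits (rad/s): [1.89, 1.89, 2.39, 2.39, 3.01, 3.01, 3.01].

### API

Orientations are given as [roll, pitch, yaw] about the fixed x, y, z axes, in that order (R = Rz(yaw) Ry(pitch) Rx(roll)).
In Python, from workcell import bot gives the robot as it stands.
- The arm moves only by the tool run_rows, called after "Emit:" by a JSON object that holds its "api" and its "payload", one argument or row to a line. Schema: {"type":"object","properties":{"steps":{"type":"array","items":{"type":"object","properties":{"finger_gap":{"type":"number"},"x":{"type":"number"},"y":{"type":"number"},"z":{"type":"number"},"ax":{"type":"number"},"ay":{"type":"number"},"az":{"type":"number"}},"additionalProperties":false,"required":["finger_gap"]},"minItems":1,"maxItems":5},"clamp_n":{"type":"number"},"only":{"type":"string"},"quiet":{"type":"boolean"},"lines":{"type":"string"}},"required":["steps"],"additionalProperties":false}. steps is a list of rows, 1 to 5 of them, each an object with the fields finger_gap (the finger opening in m), x, y, z (the shift in shares of 0.75 m (1.0 is 0.75 m)), ax, ay, az (a rotation vector in shares of pi rad (1.0 is pi rad)); a field left out counts as zero (the opening has to be given); each row is the pose to reach, as a shift and turn from the pose commanded when the call began, along the tool's axes at that moment; what a row does not reach only later rows make up. A row lasts 1/8 s, in which the tool goes at most 0.0625 m and 0.188 rad, less where a joint would pass 70% of its speed; a pose out of reach is approached as far as the arm can. The fingers move at their own pace and stop on an object; clamp_n is the grip in N (left out, the last holds). Time passes only in rows, so rows that do not move let the fingers close. The tool returns the time, the measured TCP pose, the force, the opening and the grip force at its end. only (a regular expression) keeps the lines of the reply that match it, lines (a string "A,B") keeps lines A to B, and quiet returns only ok. Input that does not fit is refused with a message, and nothing moves.
- bot.observe(): the state, without advancing time (a new reading comes with each control period).
- bot.grab_frame(name): name is "scene" or "top" or "wrist"; returns the picture (400x640x3 uint8, blue, green, red); there is no depth.
- bot.calibration(name): a dict with "vfov" (degrees; the focal length in pixels is half the picture's height over the tangent of half this angle, whatever the lens; pixels are square), "cx", "cy" (the principal point, pixels), "eye" and "attitude" of the camera in the world. Camera axes: x right, y down, z forward; pixel columns grow to the right and rows downward; lengths in m; the calibration is good to about 2 mm. A picture is of the moment at which its call begins: read the wrist's pose just before it. calibration takes no time and is no camera call; for the wrist camera it gives the pose at the moment of the call.
- bot.job_done(): hands the job in; it is judged then, once.
The state is a dict: "clock": time; "qpos": joint angles; "qd": joint speeds; "joint_efforts": joint torques, N m; "position": TCP position; "tool_rot": TCP orientation; "force": force on the tool from outside, world axes, zero at the start; "moment": the same for the moment, N m; "grip_width": finger opening in m; "finger_force": force on a finger pad.
Only numpy, scipy, OpenCV 4.12 (cv2) and the standard library are available. Lean on these libraries where they do the work, as an engineer would, in place of code of your own. Each camera call takes 0.05 s, during which the arm holds its last target. There are 200 camera calls.

## Working session

There is one attempt and no reset: what is moved stays moved. The work goes in short steps, Python scripts to look and compute and a tool call to move; the robot and the scene stay as the last step left them, time stands still between calls to the robot, and variables do not carry over. Pictures are saved under pics/ and viewed, at most 10 in all, crops included, and the job is handed in when it is done.

```bash
ls; mkdir -p pics; python3 - <<'E'
from workcell import bot
import cv2
s=bot.observe();print(s['clock'],s['position'],s['tool_rot'],s['grip_width'])
for n in("top","scene"):
    im=bot.grab_frame(n);cv2.imwrite(f"pics/{n}0.png",im);print(bot.calibration(n))
E
```

```text
pics
workcell.py
0.0 [ 0.17848359 -0.59865783  0.24943647] [-3.14048478e+00  8.66255539e-05  2.89779915e-01] 0.08555233108993739
{'vfov': 50.157738598379225, 'cx': 324.5019892320218, 'cy': 198.2865474825633, 'eye': array([0.48241088, 0.06921689, 0.9719883 ]), 'attitude': array([-3.03608656,  0.02673877, -1.57388926])}
{'vfov': 42.06610686960225, 'cx': 327.27456220271284, 'cy': 203.59957424224905, 'eye': array([-0.05461637,  0.89764223,  0.82138848]), 'attitude': array([-2.200653  ,  0.00684361, -2.50899628])}
```

View pics/top0.png

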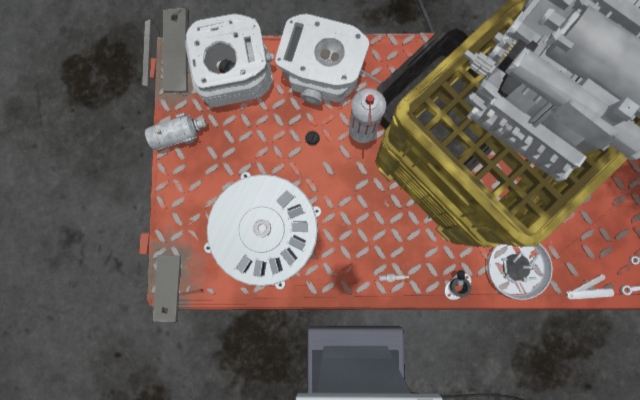

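View pics/scene0.png

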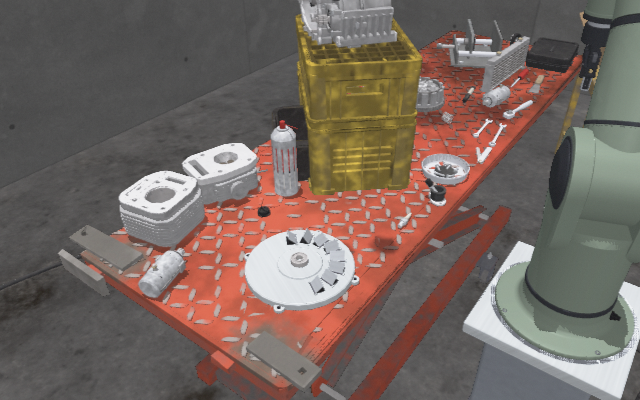

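The top view shows the cover at about (262,231). The slats run counterclockwise from (246,265) at lower left to (287,199) at upper right. I'll zoom in for precision.

```bash
cat > h.py <<'E'
import numpy as np,cv2
from scipy.spatial.transform import Rotation as R
from workcell import bot
def ray(c,u,v,z):
    f=200/np.tan(np.radians(c['vfov']/2))
    d=R.from_euler('xyz',c['attitude']).as_matrix()@np.array([(u-c['cx'])/f,(v-c['cy'])/f,1])
    e=np.array(c['eye']);return e+d*(z-e[2])/d[2]
def proj(c,p):
    f=200/np.tan(np.radians(c['vfov']/2))
    q=R.from_euler('xyz',c['attitude']).as_matrix().T@(np.array(p)-c['eye'])
    return f*q[0]/q[2]+c['cx'],f*q[1]/q[2]+c['cy']
E
python3 - <<'E'
from h import *
im=cv2.imread('pics/top0.png');c=bot.calibration('top')
hsv=cv2.cvtColor(im,cv2.COLOR_BGR2HSV)
m=((hsv[...,1]<60)).astype(np.uint8)*255
m[:,:195]=0;m[:,330:]=0;m[:160]=0;m[300:]=0
m=cv2.morphologyEx(m,cv2.MORPH_OPEN,cv2.getStructuringElement(cv2.MORPH_ELLIPSE,(25,25)))
cs,_=cv2.findContours(m,0,1);k=max(cs,key=cv2.contourArea)
print(cv2.fitEllipse(k))
P=np.array([ray(c,*p[0],0.02)[:2] for p in k])
A=np.c_[2*P,np.ones(len(P))];s=np.linalg.lstsq(A,(P**2).sum(1),rcond=None)[0]
print(s[:2],np.sqrt(s[2]+s[0]**2+s[1]**2), np.ptp(P,0), (P.max(0)+P.min(0))/2)
for e in[(245,175),(318,211),(280,286),(208,247)]:
    q=ray(c,*e,0.01)[:2]-s[:2];print(np.hypot(*q),np.degrees(np.arctan2(q[1],q[0])))
cr=cv2.resize(im[165:295,195:330],None,fx=5.9,fy=4.6*1,interpolation=cv2.INTER_CUBIC)
cr=cv2.resize(im[168:293,198:328],None,fx=4.6,fy=4.6,interpolation=cv2.INTER_CUBIC)
cv2.imwrite('pics/crop0.png',cr)
E
```

```text
((261.8372497558594, 229.671630859375), (110.19754028320312, 111.5920639038086), 25.49460792541504)
[0.51542163 0.23495276] 0.12389960685968515 [0.24969571 0.24694081] [0.51481085 0.23473788]
0.13045482731258132 18.575553471372828
0.13182346553325688 -72.2464821646781
0.1328644851301012 -162.12311102787976
0.12898365985737648 108.00267093024557
```

View pics/crop0.png

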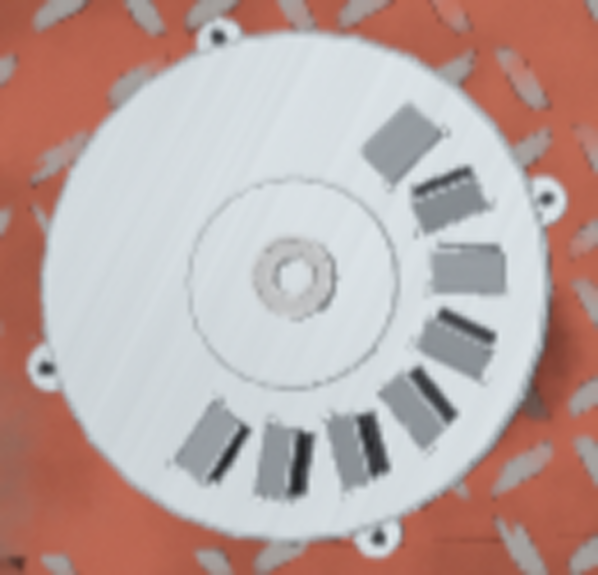

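Measured: cover centre (0.515, 0.235) and yaw about -117°. That puts the slat 1 hinge at world angle 147° and the slat 8 hinge at 315°. I'll close the fingers, turn the tool to yaw π/2 and go over via the robot's side.

Careful with the scale: shifts go in shares of 0.75 m and turns go in shares of pi rad. That gives: -0.2 m is -0.2667, -0.16 m is -0.2133, -0.9 rad is -0.2865.

Emit:
{"api": "run_rows", "payload": {
  "steps": [
    {"finger_gap":0, "x":0.0533, "y":-0.0533, "az":-0.0573},
    {"finger_gap":0, "x":0.1067, "y":-0.1067, "az":-0.1146},
    {"finger_gap":0, "x":0.16, "y":-0.16, "az":-0.1719},
    {"finger_gap":0, "x":0.2133, "y":-0.2133, "az":-0.2292},
    {"finger_gap":0, "x":0.2667, "y":-0.2667, "az":-0.2865}
  ],
  "clamp_n": 20
}}

```text
clock: 0.72
position: [0.3136, -0.3484, 0.25]
tool_rot: [-3.142, 0.0, 1.196]
force: [1.2, -0.2, 0.5]
grip_width: 0.0001
finger_force: 0.0
```

```bash
python3 -c "
from workcell import bot
s=bot.observe();print(s['qpos'],s['tool_rot'],s['grip_width'],s['force'])"
```

```text
[ 0.98657246  0.28863345 -0.33456439  1.98376616  0.12100173  0.887988
  0.21323067] [-3.14153785e+00  1.72459539e-04  1.19570644e+00] 8.037072741992528e-05 [ 1.17582073 -0.19472101  0.50835593]
```

In the tool's units: 0.27 m is 0.36, 0.006 m is 0.008, -0.375 rad is -0.1194.

Emit:
{"api": "run_rows", "payload": {
  "steps": [
    {"finger_gap":0, "x":0.0733, "az":-0.0477},
    {"finger_gap":0, "x":0.1467, "az":-0.0955},
    {"finger_gap":0, "x":0.2133, "y":0.0067, "az":-0.1194},
    {"finger_gap":0, "x":0.2933, "y":0.0067, "az":-0.1194},
    {"finger_gap":0, "x":0.36, "y":0.008, "az":-0.1194}
  ]
}}

```text
clock: 1.35
position: [0.4195, -0.0998, 0.2501]
tool_rot: [3.141, 0.0, 1.565]
force: [1.2, -0.2, -0.2]
grip_width: -0.0002
finger_force: 0.0
```

```bash
python3 -c "
from workcell import bot
s=bot.observe();print(s['qpos'])"
```

```text
[ 0.57731798  0.25037328 -0.56426996  2.06011374  0.17337174  0.87594341
 -0.08990628]
```

In the tool's units: 0.27 m is 0.36, 0.045 m is 0.06.

Emit:
{"api": "run_rows", "payload": {
  "steps": [
    {"finger_gap":0, "x":0.0733, "y":0.0133},
    {"finger_gap":0, "x":0.1467, "y":0.0267},
    {"finger_gap":0, "x":0.22, "y":0.04},
    {"finger_gap":0, "x":0.2933, "y":0.0467},
    {"finger_gap":0, "x":0.36, "y":0.06}
  ]
}}

```text
clock: 1.98
position: [0.4655, 0.1699, 0.2499]
tool_rot: [-3.141, 0.0, 1.565]
force: [0.1, -0.8, -0.1]
grip_width: 0.0
finger_force: 0.0
```

Emit:
{"api": "run_rows", "payload": {
  "steps": [
    {"finger_gap":0, "x":0.0667, "z":0.0533},
    {"finger_gap":0, "x":0.1333, "z":0.1067},
    {"finger_gap":0, "x":0.18, "z":0.16},
    {"finger_gap":0, "x":0.18, "z":0.1733},
    {"finger_gap":0, "x":0.18, "z":0.1733}
  ]
}}

```text
clock: 2.6
position: [0.4662, 0.3024, 0.1194]
tool_rot: [-3.14, 0.001, 1.565]
force: [-0.1, -0.1, 0.9]
grip_width: -0.0001
finger_force: 0.0
```

```bash
python3 - <<'E'
from h import *
s=bot.observe();print(s['qpos'],s['position'],s['tool_rot'])
c=bot.calibration('wrist');cv2.imwrite('pics/w1.png',bot.grab_frame('wrist'));print(c)
cv2.imwrite('pics/s1.png',bot.grab_frame('scene'))
E
```

```text
[-0.28052342  0.64491203 -0.56381359  1.86860019  0.48045003  0.76827709
 -1.11349991] [0.46619436 0.30237434 0.11941461] [-3.14027131e+00  1.11996175e-03  1.56485753e+00]
{'vfov': 61.27459962146693, 'cx': 316.9878557020737, 'cy': 200.44340507815176, 'eye': array([0.46694744, 0.36992932, 0.24236479]), 'attitude': array([ 2.86794803e+00,  9.68405109e-04, -6.52412322e-03])}
```

View pics/w1.png

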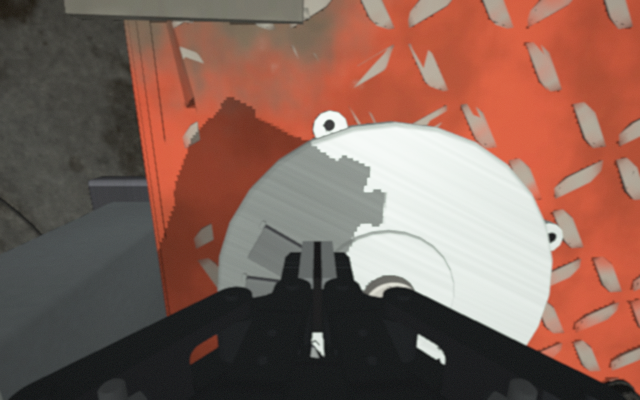

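View pics/s1.png

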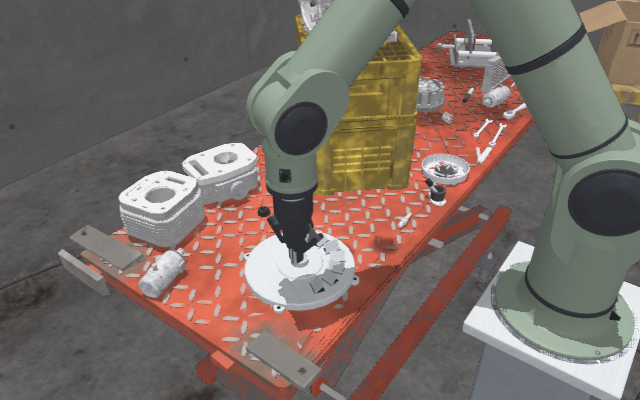

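The wrist view shows the shut fingertips at about (317,243) over the plain face, with slat 1 just left at (275,245). I'll cross-check the cover centre from this view's ears, then descend.

In the tool's units: 0.073 m is 0.0973, 0.068 m is 0.0907.

```bash
python3 - <<'E'
from h import *
c=bot.calibration('wrist')
p=[ray(c,330,126,.01)[:2],ray(c,551,237,.01)[:2]]
for a,q in zip((108,18),p): print(q-.131*np.array([np.cos(np.radians(a)),np.sin(np.radians(a))]))
t=np.array([.46619,.30237,.1004]);print('tip px',proj(c,t))
E
```

```text
[0.51721738 0.23195845]
[0.5163994  0.23416156]
tip px (np.float64(314.42794096294597), np.float64(256.95194093447924))
```

Emit:
{"api": "run_rows", "payload": {
  "steps": [
    {"finger_gap":0, "z":0.0267},
    {"finger_gap":0, "z":0.0533},
    {"finger_gap":0, "z":0.08},
    {"finger_gap":0, "z":0.0907},
    {"finger_gap":0, "z":0.0973}
  ]
}}

```text
clock: 3.32
position: [0.4663, 0.3031, 0.0464]
tool_rot: [-3.141, 0.0, 1.565]
force: [0.1, 0.2, 0.7]
grip_width: -0.0
finger_force: 0.0
```

Centre refined to (0.516, 0.234). I'll start the sweep along the 85 mm arc at about 10° per row, with tool dx = world y and tool dy = world x.

In the tool's units: -0.063 m is -0.084, -0.0485 m is -0.0647.

Emit:
{"api": "run_rows", "payload": {
  "steps": [
    {"finger_gap":0, "x":-0.0133, "y":-0.0147, "z":0.002},
    {"finger_gap":0, "x":-0.0293, "y":-0.028, "z":0.002},
    {"finger_gap":0, "x":-0.0467, "y":-0.0373, "z":0.002},
    {"finger_gap":0, "x":-0.0647, "y":-0.044, "z":0.002},
    {"finger_gap":0, "x":-0.084, "y":-0.0467, "z":0.002}
  ]
}}

```text
clock: 3.95
position: [0.4311, 0.2396, 0.0457]
tool_rot: [3.141, -0.0, 1.565]
force: [1.0, 0.6, 0.2]
grip_width: -0.0
finger_force: 0.4
```

```bash
python3 -c "
from h import *
cv2.imwrite('pics/t2.png',cv2.resize(bot.grab_frame('top')[150:310,180:350],None,fx=3.5,fy=3.5,interpolation=2))
cv2.imwrite('pics/s2.png',cv2.resize(bot.grab_frame('scene')[210:330,220:380],None,fx=4,fy=4,interpolation=2))
a=cv2.imread('pics/t2.png');b=cv2.imread('pics/s2.png');h=400
cv2.imwrite('pics/c2.png',np.hstack([cv2.resize(a,(370,348)),cv2.resize(b,(430,348))]))"
```

```text
(no output)
```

View pics/c2.png

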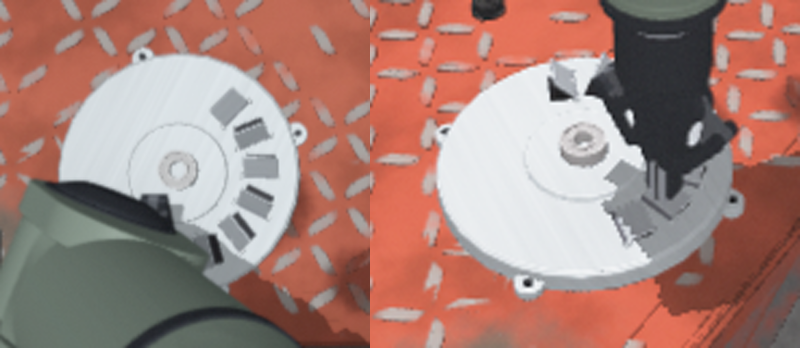

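Slat 1 now lies flat behind the fingers at (630,220), the cover hasn't moved and the force is about 1 N. I'll continue 1 mm lower.

In the tool's units: -0.067 m is -0.0893, 0.016 m is 0.0213.

Emit:
{"api": "run_rows", "payload": {
  "steps": [
    {"finger_gap":0, "x":-0.02, "z":0.0013},
    {"finger_gap":0, "x":-0.0387, "y":0.004, "z":0.0013},
    {"finger_gap":0, "x":-0.0573, "y":0.0107, "z":0.0013},
    {"finger_gap":0, "x":-0.0747, "y":0.0213, "z":0.0013},
    {"finger_gap":0, "x":-0.0893, "y":0.0347, "z":0.0013}
  ]
}}

```text
clock: 4.68
position: [0.4574, 0.172, 0.0445]
tool_rot: [-3.142, 0.0, 1.564]
force: [-0.8, 1.3, 1.1]
grip_width: 0.0001
finger_force: 0.3
```

```bash
python3 -c "
from h import *
cv2.imwrite('pics/s3.png',cv2.resize(bot.grab_frame('scene')[210:330,220:380],None,fx=4,fy=4,interpolation=2))"
```

```text
(no output)
```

View pics/s3.png

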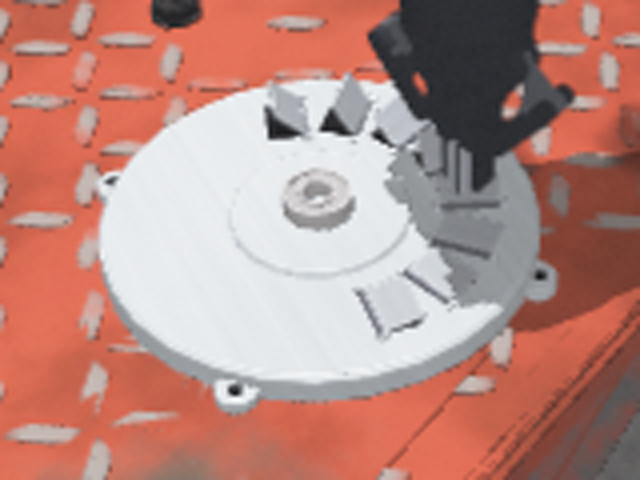

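Slats 1–3 are flat, at (390,305), (435,285) and (470,235). Continuing the sweep without a break.

In the tool's units: 0.068 m is 0.0907, 0.053 m is 0.0707.

Emit:
{"api": "run_rows", "payload": {
  "steps": [
    {"finger_gap":0, "x":-0.012, "y":0.016},
    {"finger_gap":0, "x":-0.0213, "y":0.032},
    {"finger_gap":0, "x":-0.028, "y":0.0507},
    {"finger_gap":0, "x":-0.0307, "y":0.0707},
    {"finger_gap":0, "x":-0.0307, "y":0.0907}
  ]
}}

```text
clock: 5.35
position: [0.5257, 0.1495, 0.0445]
tool_rot: [-3.141, -0.0, 1.565]
force: [0.1, 0.3, 0.7]
grip_width: 0.0004
finger_force: 0.3
```

In the tool's units: 0.0615 m is 0.082, 0.052 m is 0.0693.

Emit:
{"api": "run_rows", "payload": {
  "steps": [
    {"finger_gap":0, "x":0.004, "y":0.0193},
    {"finger_gap":0, "x":0.0107, "y":0.0373},
    {"finger_gap":0, "x":0.0213, "y":0.0547},
    {"finger_gap":0, "x":0.034, "y":0.0693},
    {"finger_gap":0, "x":0.0493, "y":0.082}
  ]
}}

```text
clock: 5.98
position: [0.5871, 0.1868, 0.0445]
tool_rot: [3.142, -0.0, 1.565]
force: [0.2, 0.2, -0.4]
grip_width: 0.0001
finger_force: 0.2
```

Emit:
{"api": "run_rows", "payload": {
  "steps": [
    {"finger_gap":0, "x":0.0173, "y":0.0093},
    {"finger_gap":0, "x":0.036, "y":0.016},
    {"finger_gap":0, "x":0.056, "y":0.0187},
    {"finger_gap":0, "x":0.0733, "y":0.0187},
    {"finger_gap":0, "x":0.0733, "y":0.0187}
  ]
}}

```text
clock: 6.6
position: [0.6001, 0.2427, 0.0445]
tool_rot: [-3.141, -0.001, 1.567]
force: [-0.8, -0.9, 0.0]
grip_width: 0.0005
finger_force: 0.0
```

```bash
python3 -c "
from h import *
cv2.imwrite('pics/s4.png',cv2.resize(bot.grab_frame('scene')[210:330,220:380],None,fx=4,fy=4,interpolation=2))"
```

```text
(no output)
```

View pics/s4.png

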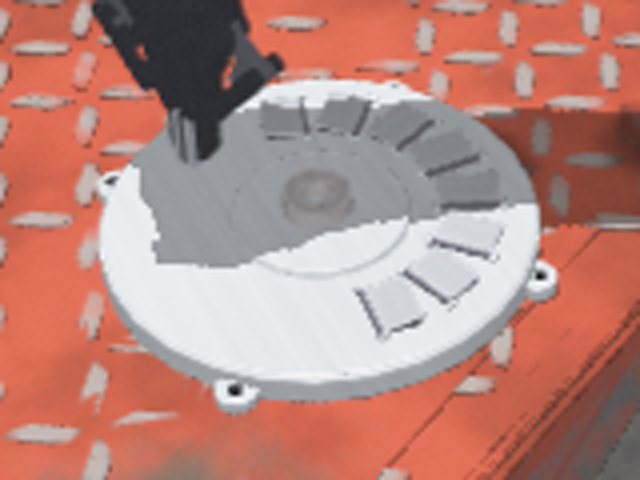

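All eight slats look flat in the scene view: slat 8 at (285,118), slat 1 at (390,305). The bearing is still on the hub. I'll lift clear and check from above.

In the tool's units: -0.2 m is -0.2667, -0.16 m is -0.2133.

Emit:
{"api": "run_rows", "payload": {
  "steps": [
    {"finger_gap":0, "z":-0.0267},
    {"finger_gap":0, "z":-0.08},
    {"finger_gap":0, "z":-0.1467},
    {"finger_gap":0, "z":-0.2133},
    {"finger_gap":0, "z":-0.2667}
  ]
}}

```text
clock: 7.28
position: [0.6008, 0.2406, 0.2482]
tool_rot: [3.14, -0.001, 1.564]
force: [0.5, 0.4, -0.7]
grip_width: -0.0
finger_force: 0.0
```

Emit:
{"api": "run_rows", "payload": {
  "steps": [
    {"finger_gap":0, "x":0.0533},
    {"finger_gap":0, "x":0.1067},
    {"finger_gap":0, "x":0.16},
    {"finger_gap":0, "x":0.16},
    {"finger_gap":0, "x":0.16}
  ]
}}

```text
clock: 7.9
position: [0.6016, 0.3603, 0.2454]
tool_rot: [3.141, 0.0, 1.564]
force: [-0.4, -0.1, 0.1]
grip_width: -0.0001
finger_force: 0.0
```

```bash
python3 -c "
from h import *
cv2.imwrite('pics/t5.png',cv2.resize(bot.grab_frame('top')[168:293,198:328],None,fx=4.6,fy=4.6,interpolation=2))"
```

```text
(no output)
```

View pics/t5.png

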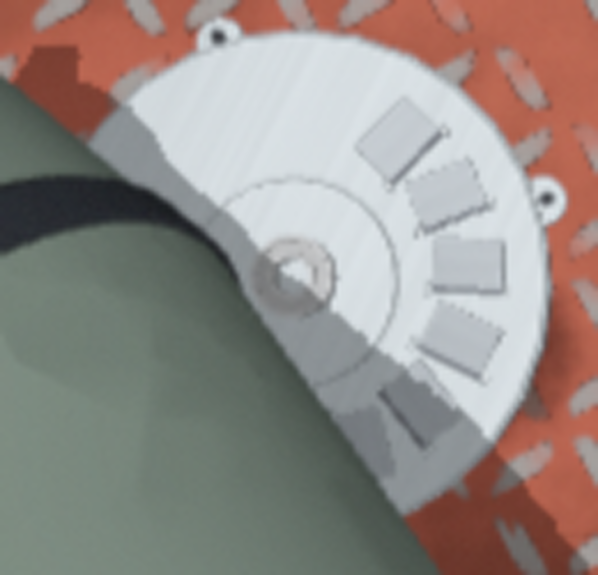

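The visible slats, 3–8, lie flat with no gap under their free edges. The cover and bearing are in place, and slats 1–2 were flat in the scene view. Handing in.

```bash
python3 -c "
from workcell import bot
print(bot.job_done())"
```

```text
the job is handed in; nothing more can be done
None
```

I folded all eight slats flat in one counterclockwise sweep, with at most about 2 N read at the tool between moves and the cover and bearing unmoved in the pictures; the job is handed in at about 8 s, and no verdict came back.

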